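# Lay a lasted boot down on its side on the bench rest

### The job

The boot standing on its sole has to lie on its side for its sole edge to be trimmed: tip it over sideways with your fingertips, towards the black padded rest, and let it down gently on your fingers, without dropping it, until the side of its leg lies on the rest. Only touch and guide it with loose fingers: do not squeeze it, lift it or carry it, let the edge of the sole stay on the bench as it turns over. Leave the tray of heel tips, the thread cone and the polish tin where they are.

Things in the scene. Friction and masses are not known exactly. Their poses are not given: they have to be found in the camera images.
- boot: Brown ankle boot, rigid on a hard green last, loose on its black sole; 0.7-0.9 kg, centre of mass at x -12, z 83. Origin under the sole's centre; x to the toe, y left, z up the leg. Sole x -117..135, y -48..48. Leg y -38..38, x -108..8, cuff at z 170. Pushed sideways high up it does not skid but turns about the sole edge y = 48 or -48, z = 0; balances at 0.5 rad tilt. (mm)
- last_top (a point): Centre of the top face of the green last, at boot x = -50, y = 0, z = 235. The bare top of the last stands out above the cuff (z = 170 to 235): a block with flat sides, 98 long in boot x (-99 to -1) and 42 wide in boot y (-21 to 21). (mm)
- sole_left (a point): Point on the boot's left lower sole edge: boot x = -10, y = 48, z = 0. The edge the boot turns about when tipped to its left. (mm)
- sole_right (a point): Point on the boot's right lower sole edge: boot x = -10, y = -48, z = 0. The edge the boot turns about when tipped to its right. (mm)
- rest: Fixed padded rest to the boot's left or right, 175-195 from it, about parallel: wooden board 220 x 80 x 12 with a black half-round bolster 200 long, 56 wide along it, top 34 high. Origin under its centre on the bench, x along the bolster. Tipped onto it the boot's leg lies across the bolster at about 1.4 rad tilt; the green last overhangs past it with 60 free below. (mm)
- tray: Loose pale wooden tray of heel tips, 200 (x) x 85 (y) x 32 high, on the other side of the boot from the rest. Origin under its centre. To be left alone. (mm)
- thread: Loose cone of tan thread standing upright, 60 in diameter, 125 high; origin under its centre. To be left alone. (mm)
- polish: Loose flat round polish tin with a red lid, 74 in diameter, 28 high; origin under its centre. To be left alone. (mm)

How it is judged:
By the outcome, as a careful person would: the job done as asked, in the order asked, and still so for the second after the job is handed in, with the robot touching nothing.
It also fails if it takes over 58 s, if anything falls off the work surface, if the arm or the gripper's body presses on something with over 40 N, if the wrist force passes 120 N, or if a joint passes its speed limit or range.

### The arm

A 7-joint arm with a two-finger parallel gripper is mounted at the origin on the work surface. World frame = base frame: x ahead of the robot, y to its left, z up, the work surface at z = 0. Lengths are in m, angles in rad, forces in N, time in s.
With the tool pointing down it reaches from about 0.4 to 0.9 m from the base axis. Payload 5.6 kg.
Tool frame: the origin (TCP) lies between the finger pads; the fingertips stand robot.nose_length ahead of it and the grasp point (between the pads) lies 5 mm behind it (robot.nose_length is the distance from the TCP to the fingertips, in m); z points along the fingers, y is the line along which they close (so a half turn about z gives the same grasp; the last joint's range is limited). The gripper opens to 92 mm and grips with 3 to 60 N. Pads are 20 mm wide; open, the fingers measure 128 mm over their backs; the gripper's body (75 mm by 189 mm) begins 69 mm behind the grasp point.
Start: joints at [-1.155, 0.468, -0.012, 1.603, 0.006, 1.071, -0.056], TCP at [0.288, 0.583, 0.229] pointing down, gripper open.
Joint ranges: [-2.53, 2.53], [-0.31, 2.02], [-1.57, 1.55], [0.28, 2.44], [-1.29, 4.43], [0.15, 1.84], [-2.92, 2.92]. Speed limits (rad/s): [2.57, 2.57, 3.14, 3.14, 3.14, 3.14, 3.14].

### API

Orientations are given as a rotation vector (axis times angle).
In Python, from workcell import observe, vision, robot gives the robot as it stands.
- The arm moves only by the shell command python3 -m jog 'ROWS' [FORCE]. ROWS is JSON, a list that holds one entry, the list of rows, each a list of 5 numbers: the shift along the tool's x, y, z in cm, then the turn about the tool's z in rad, then the closure, from 0 (fully open) to 1 (shut). A call has 1 to 5 rows; each row shifts and turns the commanded pose from where the row before left it, along the tool's axes as they then stand; what a row does not reach is not made up. A row lasts 1/8 s, in which the tool goes at most 62.5 mm and 10.7 degrees, less where a joint would pass 70% of its speed; a pose out of reach is approached as far as the arm can. A call is refused whole if a number of a shift passes 6.25 or a number of a turn 0.188, either way. A call with a gripper value outside its range is refused whole. The fingers move at their own pace and stop on an object; FORCE is the grip in N (left out, the last holds). Time passes only in rows, so rows that do not move let the fingers close. It gives the time, the measured TCP pose, the force, the opening and the grip force at its end, in the units of the state.
- observe(): the state, without advancing time (a new reading comes with each control period).
- vision.snapshot(name): name is "side" or "top" or "wrist"; returns a dict with "color" (480x640x3 uint8, red, green, blue), "K" (3x3 intrinsics, pixels), "xyz" and "attitude" of the camera in the world. Camera axes: x right, y down, z forward; pixel columns grow to the right and rows downward; lengths in m; the calibration is good to about 2 mm. A picture is of the moment at which its call begins. There is no depth.
- robot.hand_in(): hands the job in; it is judged then, once.
The state is a dict: "t": time; "joint_positions": joint angles; "qvel": joint speeds; "joint_efforts": joint torques, N m; "ee_pos": TCP position; "orientation": TCP orientation; "ft_force": force on the tool from outside, world axes, zero at the start; "wrist_torque": the same for the moment, N m; "finger_gap": opening from 0.0 (shut) to 1.0 (fully open); "grip_force": force on a finger pad.
Only numpy, scipy, OpenCV 4.12 (cv2) and the standard library are available. Lean on these libraries where they do the work, as an engineer would, in place of code of your own. Each camera call takes 0.05 s, during which the arm holds its last target. There are 200 camera calls.

## Working session

There is one attempt and no reset: what is moved stays moved. The work goes in short steps, Python scripts to look and compute and a shell command to move; the robot and the scene stay as the last step left them, time stands still between calls to the robot, and variables do not carry over. Pictures are saved under pics/ and viewed, at most 12 in all, crops included, and the job is handed in when it is done.

```bash
ls; mkdir -p pics; python3 - <<'E'
from workcell import observe, vision, robot
import cv2
print(observe(), robot.nose_length)
for n in ("top","side"):
    s=vision.snapshot(n); cv2.imwrite(f"pics/{n}0.png",s["color"][:,:,::-1]); print(n,s["K"],s["xyz"],s["attitude"])
E
```

```text
pics
{'t': 0.0, 'joint_positions': array([-1.15499372,  0.46838001, -0.01158258,  1.60361623,  0.00598735,
        1.07141179, -0.05630594]), 'qvel': array([ 0.00023286,  0.00047347, -0.0004956 ,  0.00035198,  0.00097224,
       -0.00166949, -0.00019884]), 'joint_efforts': array([ 4.98534973e-05, -5.20571995e+01, -1.23760372e-02, -2.43755329e+01,
       -5.66085277e-02,  1.70787913e-02,  1.34141105e-04]), 'ee_pos': array([0.28768962, 0.58224099, 0.22764154]), 'orientation': array([-7.14459900e-01, -3.05897924e+00,  2.76134216e-03]), 'ft_force': array([-0.36271149, -0.73185057, -0.25421962]), 'wrist_torque': array([-0.00275695, -0.01732064,  0.05243803]), 'grip_force': 0.0, 'finger_gap': 1.0014717897210832} 0.014
top [[589.47067664   0.         323.84933941]
 [  0.         589.47067664 239.05842238]
 [  0.           0.           1.        ]] [0.42910989 0.02774398 1.27654497] [-2.13628631  2.15314277 -0.16326264]
side [[434.13848619   0.         306.40129495]
 [  0.         434.13848619 235.98446406]
 [  0.           0.           1.        ]] [ 0.30315147 -0.33702518  0.71440746] [-2.30477894  0.7922332  -0.29856809]
```

View pics/top0.png

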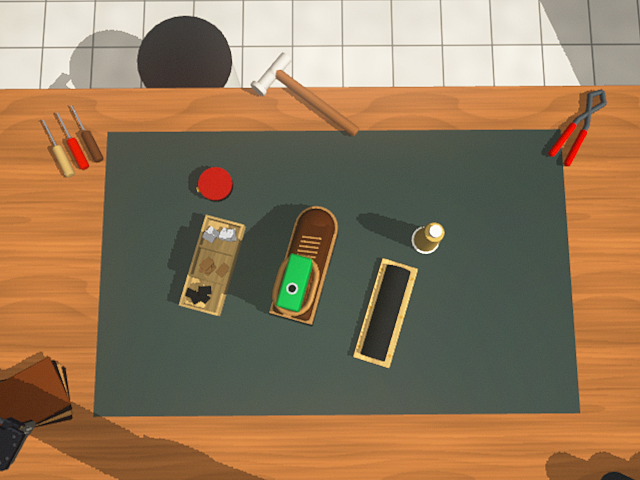

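View pics/side0.png

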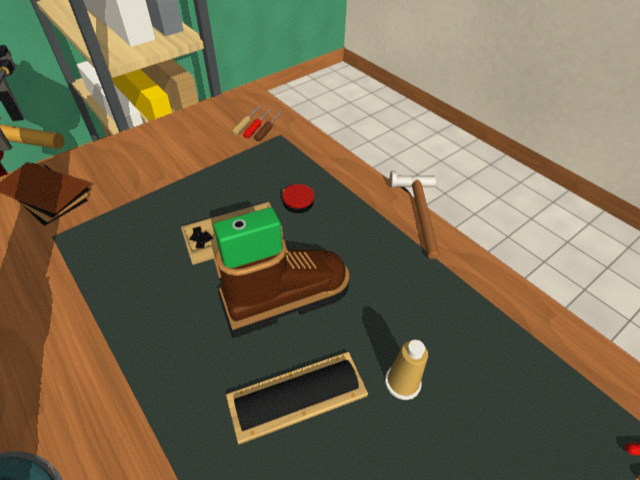

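Top view: the boot's last top is near (294,288), with the toe up at (320,212). The rest is on the boot's right (world -y) at (385,313), the thread at (428,237), the tray at (212,265) and the polish at (215,184). Next I'll measure these.

```bash
cat > h.py <<'E'
import numpy as np, cv2
from workcell import observe, vision, robot
from scipy.spatial.transform import Rotation as R
def ray(s,p,z):
    d=R.from_rotvec(s["attitude"]).as_matrix()@np.linalg.solve(s["K"],[p[0],p[1],1.]); c=np.array(s["xyz"])
    return c+d*(z-c[2])/d[2]
def big(m):
    c,_=cv2.findContours(m.astype(np.uint8),cv2.RETR_EXTERNAL,cv2.CHAIN_APPROX_NONE); return max(c,key=cv2.contourArea)
def hsv(s): return cv2.cvtColor(s["color"],cv2.COLOR_RGB2HSV).astype(int)
def proj(s,P):
    v=R.from_rotvec(s["attitude"]).as_matrix().T@(np.array(P,float)-s["xyz"]); v=s["K"]@v; return v[:2]/v[2]
E
python3 - <<'E'
from h import *
s=vision.snapshot("top"); h=hsv(s); H,S,V=h[...,0],h[...,1],h[...,2]
g=(abs(H-65)<18)&(S>150)
g[:, :240]=0; g[:,350:]=0
print("V hist",np.percentile(V[g],[5,25,50,75,95]))
for th in (0,190):
    c=big(g&(V>th)); r=cv2.minAreaRect(c); b=cv2.boxPoints(r)
    print(th,r); print(np.array([ray(s,p,.235) for p in b]).round(4))
# dark hole
m=np.zeros_like(V,bool); m[270:305,275:310]=1
k=big(m&(V<60)&1); print("hole",ray(s,cv2.minAreaRect(k)[0],.235).round(4),cv2.contourArea(k))
# wood rest and bolster
m[:]=0; m[245:380,345:425]=1
c=big(m&(S>60)&(V>120)); r=cv2.minAreaRect(c); print("board",r); print(np.array([ray(s,p,.012) for p in cv2.boxPoints(r)]).round(4))
m[:]=0; m[200:330,260:345]=1
c=big(m&(abs(H-12)<10)&(S>80)&(V>60)); r=cv2.minAreaRect(c); print("boot",r); print(np.array([ray(s,p,.0) for p in cv2.boxPoints(r)]).round(4))
m[:]=0; m[205:325,170:250]=1
c=big(m&(S>60)&(V>120)); r=cv2.minAreaRect(c); print("tray"); print(np.array([ray(s,p,.032) for p in cv2.boxPoints(r)]).round(4))
for n,p,z in (("thread",(426,240),0),("polish",(215,184),.028)): print(n,ray(s,p,z).round(3))
s=vision.snapshot("side"); h=hsv(s); H,S,V=h[...,0],h[...,1],h[...,2]
g=(abs(H-65)<18)&(S>150); m=np.zeros_like(g); m[200:275,205:295]=1
c=big(g&m); print(np.array([[*p[0],*ray(s,p[0],.235)[:2]] for p in cv2.approxPolyDP(c,3,True)]).round(3))
E
```

```text
V hist [143. 192. 197. 201. 210.]
0 ((294.3512268066406, 282.3591003417969), (24.490816116333008, 54.54991912841797), 15.376252174377441)
[[0.4689 0.1109 0.235 ]
 [0.5618 0.0855 0.235 ]
 [0.5499 0.0436 0.235 ]
 [0.4572 0.0694 0.235 ]]
190 ((294.6225891113281, 282.18310546875), (20.711008071899414, 51.80573272705078), 16.389541625976562)
[[0.4711 0.1073 0.235 ]
 [0.5589 0.0816 0.235 ]
 [0.5482 0.0463 0.235 ]
 [0.4607 0.0724 0.235 ]]
hole [0.499  0.0821 0.235 ] 24.5
board ((385.4060363769531, 312.6194152832031), (38.60034942626953, 104.34510803222656), 16.389541625976562)
[[ 0.3676 -0.0336  0.012 ]
 [ 0.5793 -0.1004  0.012 ]
 [ 0.5551 -0.1797  0.012 ]
 [ 0.3445 -0.1111  0.012 ]]
boot ((304.5816650390625, 262.10601806640625), (47.85472869873047, 116.90685272216797), 15.52410888671875)
[[ 0.4639  0.1498  0.    ]
 [ 0.7108  0.0823  0.    ]
 [ 0.6811 -0.0194  0.    ]
 [ 0.4359  0.0509  0.    ]]
tray
[[0.479  0.3318 0.032 ]
 [0.6759 0.2801 0.032 ]
 [0.649  0.1907 0.032 ]
 [0.4533 0.2443 0.032 ]]
thread [ 0.618 -0.2    0.   ]
polish [0.74  0.259 0.028]
[[2.72e+02 2.08e+02 5.58e-01 7.90e-02]
 [2.14e+02 2.24e+02 4.69e-01 1.05e-01]
 [2.26e+02 2.66e+02 4.42e-01 2.50e-02]
 [2.34e+02 2.67e+02 4.49e-01 1.60e-02]
 [2.80e+02 2.50e+02 5.18e-01 2.00e-03]
 [2.80e+02 2.22e+02 5.50e-01 4.70e-02]]
```

```bash
python3 -m jog '[[[0,0,-3,0.185,0],[0,0,-3,0.185,0],[0,0,-3,0.185,0],[0,0,0,0.185,0.1],[0,0,0,0.185,0.26]]]' 3 >/dev/null
python3 -m jog '[[[0,0,0,0.185,0.26],[0,0,0,0.185,0.26],[0,0,0,0.185,0.26],[0,0,0,0.185,0.26],[0,0,0,0.185,0.26]]]' >/dev/null
python3 -m jog '[[[0,0,0,0.185,0.26],[0,0,0,0.185,0.26],[0,0,0,0.185,0.26],[0,0,0,0.185,0.26],[0,0,0,0.185,0.26]]]' >/dev/null
python3 -m jog '[[[0,0,0,0.185,0.26],[0,0,0,0,0.26]]]'
cat > st.py <<'E'
from h import *
psi=-0.275; ex=np.array([np.cos(psi),np.sin(psi)]); ey=np.array([-ex[1],ex[0]]); L=np.array([.5095,.0775]); O=L+.05*ex
def st():
    o=observe(); M=R.from_rotvec(o["orientation"]).as_matrix(); d=o["ee_pos"][:2]-O
    print("t %.2f bx %.1f X %.1f z %.1f | yaw of tool y rel boot %.3f | gap %.1f grip %.1f"%(o["t"],d@ex*1e3,-d@ey*1e3-48,o["ee_pos"][2]*1e3,(np.arctan2(M[1,1],M[0,1])-psi+np.pi)%(2*np.pi)-np.pi,o["finger_gap"]*92,o["grip_force"]),"F bx,D,z",(o["ft_force"][:2]@ex).round(1),(-o["ft_force"][:2]@ey).round(1),o["ft_force"][2].round(1),"q",o["joint_positions"].round(2))
st()
E
python3 st.py
```

```text
t: 2.33
ee_pos: [0.2877, 0.5828, 0.3183]
orientation: [3.111, -0.431, 0.0]
ft_force: [0.7, -1.1, 0.0]
finger_gap: 0.74
grip_force: 0.0
t 2.33 bx -400.7 X -474.0 z 318.3 | yaw of tool y rel boot -1.571 | gap 68.1 grip 0.0 F bx,D,z 1.0 0.9 0.0 q [-1.57  0.43  0.56  1.53 -0.23  1.26 -2.82]
```

```bash
python3 -m jog '[[[3.2,4.2,0,0,0.26],[3.2,4.2,0,0,0.26],[3.2,4.2,0,0,0.26],[3.2,4.2,0,0,0.26],[3.2,4.2,0,0,0.26]]]' >/dev/null
python3 -m jog '[[[3.2,4.2,0,0,0.26],[3.2,4.2,0,0,0.26],[3.2,4.2,0,0,0.26],[3.2,4.2,0,0,0.26],[3.2,4.2,0,0,0.26]]]' >/dev/null
python3 -m jog '[[[0,0,0,0,0.26],[0,0,0,0,0.26]]]' >/dev/null
python3 st.py; python3 - <<'E'
from h import *
for n in ("top","wrist"):
    s=vision.snapshot(n); cv2.imwrite(f"pics/{n}1.png",s["color"][:,:,::-1])
a=cv2.imread("pics/top1.png")[180:400,160:460]; b=cv2.resize(cv2.imread("pics/wrist1.png"),(400,300)); a=cv2.resize(a,(400,293)); a=cv2.copyMakeBorder(a,0,7,0,0,0); cv2.imwrite("pics/c1.png",np.hstack([a,b]))
E
```

```text
t 3.83 bx -81.8 X -53.8 z 318.5 | yaw of tool y rel boot -1.571 | gap 67.7 grip 0.0 F bx,D,z -0.4 0.1 -1.0 q [-1.07  0.1   0.89  1.92 -0.09  1.16 -1.99]
```

View pics/c1.png

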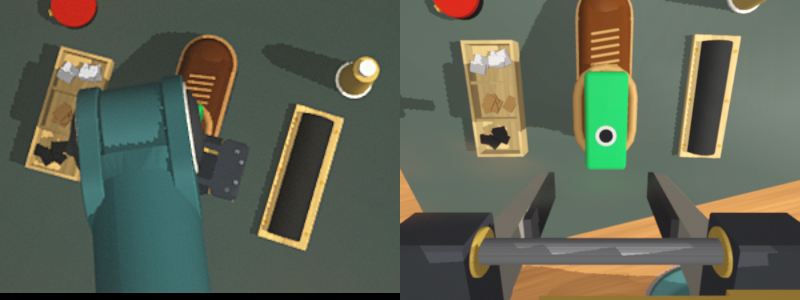

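The wrist view shows the last centred between the open fingertips (tips near x 553 and 648, last at 606), with the boot parallel to the tool. I'll check its position from here, then go down.

```bash
python3 - <<'E'
from st import *
s=vision.snapshot("wrist"); h=hsv(s); H,S,V=h[...,0],h[...,1],h[...,2]
c=big((abs(H-72)<20)&(S>130)&(V>100)); r=cv2.minAreaRect(c); P=np.array([ray(s,p,.235)[:2] for p in cv2.boxPoints(r)])
for p in P: print(((p-O)@ex*1e3).round(1),((p-O)@ey*1e3).round(1))
E
python3 -m jog '[[[0.6,0.6,2,0,0.26],[0,0,3,0,0.26],[0,0,3,0,0.26],[0,0,2.7,0,0.26],[0,0,0,0,0.26]]]'; python3 st.py
```

```text
t 3.92 bx -82.2 X -54.6 z 318.5 | yaw of tool y rel boot -1.569 | gap 68.0 grip 0.0 F bx,D,z 0.1 0.2 -0.6 q [-1.07  0.1   0.89  1.92 -0.09  1.16 -1.99]
-0.9 21.3
-0.9 -17.9
-96.3 -20.7
-96.4 22.8
t: 4.6
ee_pos: [0.4834, 0.0845, 0.2101]
orientation: [3.109, -0.43, -0.005]
ft_force: [-0.8, -0.3, 0.5]
finger_gap: 0.74
grip_force: 0.0
t 4.60 bx -77.1 X -47.6 z 210.1 | yaw of tool y rel boot -1.571 | gap 68.1 grip 0.0 F bx,D,z -0.6 0.5 0.5 q [-0.97  0.28  0.86  2.04 -0.26  0.94 -1.82]
```

```bash
python3 -m jog '[[[0,0.6,0,0,0.26],[0,0.6,0,0,0.26],[0,0.6,0,0,0.26],[0,0.7,0,0,0.26],[0,0.8,0,0,0.26]]]' >/dev/null; python3 st.py
python3 -m jog '[[[0,0.8,0,0,0.26],[0,0.8,0,0,0.26],[0,0.8,0,0,0.26],[0,0.8,0,0,0.26],[0,0.6,0,0,0.26]]]' >/dev/null; python3 st.py
python3 - <<'E'
from h import *
s=vision.snapshot("side"); cv2.imwrite("pics/side2.png",s["color"][150:450,100:500,::-1])
E
```

```text
t 5.22 bx -75.3 X -14.1 z 211.9 | yaw of tool y rel boot -1.573 | gap 68.1 grip 1.1 F bx,D,z -0.1 -2.8 1.8 q [-0.93  0.25  0.88  2.07 -0.24  0.93 -1.77]
t 5.85 bx -75.7 X 24.4 z 211.5 | yaw of tool y rel boot -1.573 | gap 68.3 grip 0.6 F bx,D,z 0.1 -0.2 1.1 q [-0.89  0.22  0.91  2.1  -0.22  0.92 -1.71]
```

View pics/side2.png

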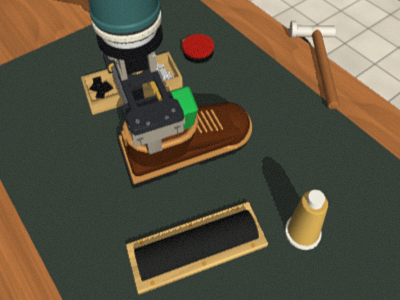

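The boot is tilting towards the rest, with the last between the fingers near (180,105). I'll carry on, slowing near balance.

```bash
python3 -m jog '[[[0,0.6,0,0,0.26],[0,0.6,0,0,0.26],[0,0.6,0,0,0.26],[0,0.5,0,0,0.26],[0,0.5,0,0,0.26]]]' >/dev/null; python3 st.py
python3 -m jog '[[[0,0.4,0,0,0.26],[0,0.4,0,0,0.26],[0,0.3,0,0,0.26],[0,0.3,0,0,0.26],[0,0.3,0,0,0.26]]]' >/dev/null; python3 st.py
python3 -m jog '[[[0,0.2,0,0,0.26],[0,0,0,0,0.26]]]' >/dev/null; python3 st.py
python3 - <<'E'
from h import *
s=vision.snapshot("side"); cv2.imwrite("pics/side3.png",s["color"][150:450,100:500,::-1])
t=vision.snapshot("wrist"); cv2.imwrite("pics/w3.png",np.hstack([s["color"][150:450,100:500,::-1],cv2.resize(t["color"],(400,300))[...,::-1]]))
E
```

```text
t 6.53 bx -75.8 X 52.0 z 211.6 | yaw of tool y rel boot -1.573 | gap 67.9 grip 0.1 F bx,D,z 0.3 -0.7 -0.4 q [-0.86  0.2   0.92  2.12 -0.2   0.91 -1.67]
t 7.15 bx -75.7 X 68.8 z 211.6 | yaw of tool y rel boot -1.573 | gap 68.0 grip 0.0 F bx,D,z 0.8 -0.5 -0.7 q [-0.83  0.19  0.93  2.12 -0.2   0.91 -1.64]
t 7.40 bx -75.7 X 70.8 z 211.6 | yaw of tool y rel boot -1.573 | gap 68.4 grip 0.3 F bx,D,z 0.5 0.3 -1.0 q [-0.83  0.19  0.93  2.13 -0.2   0.91 -1.63]
```

View pics/w3.png

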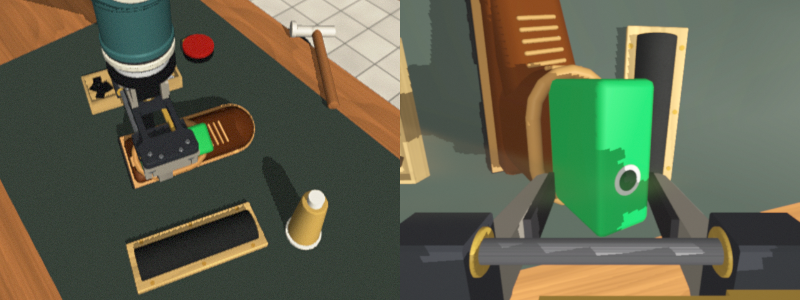

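The last's corner now leans on the right-hand (lower) finger near (652,180), just past balance. Next I'll go a touch further, then open the fingers while holding that finger still.

```bash
python3 -m jog '[[[0,0.3,0,0,0.26],[0,0.2,0,0,0.26],[0,0,0,0,0.26]]]' >/dev/null; python3 st.py
python3 -m jog '[[[0,-0.2,0,0,0.21],[0,-0.2,0,0,0.16],[0,-0.25,0,0,0.11],[0,-0.25,0,0,0.05],[0,-0.2,0,0,0.0]]]' >/dev/null; python3 st.py
python3 - <<'E'
from h import *
t=vision.snapshot("wrist"); s=vision.snapshot("side"); cv2.imwrite("pics/w4.png",np.hstack([s["color"][150:450,100:500,::-1],cv2.resize(t["color"],(400,300))[...,::-1]]))
E
```

```text
t 7.88 bx -75.7 X 75.9 z 211.6 | yaw of tool y rel boot -1.573 | gap 68.2 grip 0.2 F bx,D,z -0.2 1.1 0.5 q [-0.82  0.19  0.94  2.13 -0.19  0.91 -1.62]
t 8.50 bx -75.7 X 64.4 z 211.6 | yaw of tool y rel boot -1.573 | gap 91.7 grip 0.3 F bx,D,z 0.1 0.4 -0.2 q [-0.84  0.2   0.93  2.12 -0.2   0.91 -1.64]
```

View pics/w4.png

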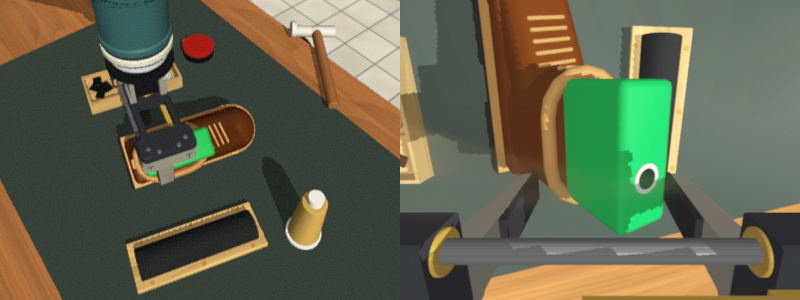

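The boot rests on the right-hand finger (corner at (665,180)) and the other finger is clear at (535,180). I'll swing the hand around the supporting finger so both fingers end up on the low side.

```bash
python3 -m jog '[[[-0.86,0.07,0,-0.157,0],[-0.86,0.07,0,-0.157,0],[-0.86,0.07,0,-0.157,0],[-0.86,0.07,0,-0.157,0],[-0.86,0.07,0,-0.157,0]]]' >/dev/null; python3 st.py
python3 -m jog '[[[-0.86,0.07,0,-0.157,0],[-0.86,0.07,0,-0.157,0],[-0.86,0.07,0,-0.157,0],[-0.86,0.07,0,-0.157,0],[-0.86,0.07,0,-0.157,0]]]' >/dev/null; python3 st.py
python3 - <<'E'
from h import *
t=vision.snapshot("wrist"); s=vision.snapshot("side"); cv2.imwrite("pics/w5.png",np.hstack([s["color"][150:450,100:500,::-1],cv2.resize(t["color"],(400,300))[...,::-1]]))
E
```

```text
t 9.22 bx -114.8 X 80.9 z 211.6 | yaw of tool y rel boot -0.783 | gap 92.2 grip 0.1 F bx,D,z 0.9 -0.2 -0.3 q [-0.79  0.07  0.83  2.21 -0.07  0.89 -0.97]
t 9.85 bx -130.7 X 119.9 z 211.7 | yaw of tool y rel boot 0.002 | gap 92.3 grip 0.1 F bx,D,z -0.1 -0.3 -0.3 q [-0.73  0.01  0.83  2.25 -0.01  0.89 -0.16]
```

View pics/w5.png

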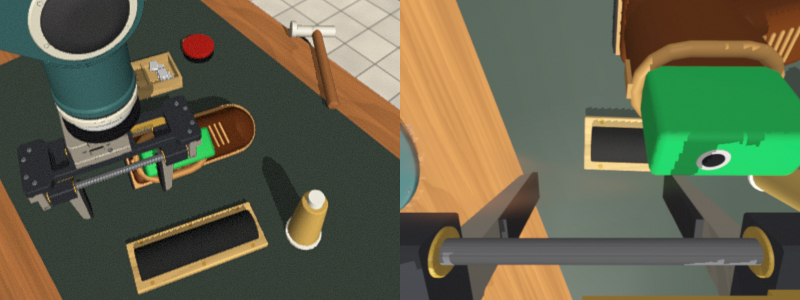

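The supporting finger still holds at the last's low corner (665,180) and the other finger is past the heel, on the low side. Now I'll slide along the last's edge so both fingers support it.

```bash
python3 -m jog '[[[-0.28,0,0,-0.05,0],[0.04,0.8,0,0,0.05],[0.04,0.8,0,0,0.1],[0.04,0.8,0,0,0.15],[0.04,0.8,0,0,0.2]]]' >/dev/null; python3 st.py
python3 -m jog '[[[0.04,0.8,0,0,0.25],[0.04,0.8,0,0,0.3],[0.04,0.8,0,0,0.35],[0.04,0.8,0,0,0.4],[0.04,0.8,0,0,0.45]]]' >/dev/null; python3 st.py
python3 -m jog '[[[0.04,0.8,0,0,0.45],[0.17,0,0,0.05,0.45],[0,0,0,0,0.45]]]' >/dev/null; python3 st.py
python3 - <<'E'
from h import *
t=vision.snapshot("wrist"); s=vision.snapshot("side"); cv2.imwrite("pics/w6.png",np.hstack([s["color"][150:450,100:500,::-1],cv2.resize(t["color"],(400,300))[...,::-1]]))
E
```

```text
t 10.57 bx -98.1 X 119.2 z 211.5 | yaw of tool y rel boot 0.046 | gap 73.9 grip 0.1 F bx,D,z -1.0 0.2 -0.2 q [-0.69  0.1   0.85  2.18 -0.1   0.89 -0.02]
t 11.20 bx -58.4 X 115.4 z 211.6 | yaw of tool y rel boot 0.047 | gap 50.8 grip 0.1 F bx,D,z 0.3 0.4 1.5 q [-0.64  0.2   0.84  2.1  -0.19  0.91  0.08]
t 11.57 bx -50.8 X 112.9 z 211.6 | yaw of tool y rel boot -0.002 | gap 50.4 grip 0.0 F bx,D,z 0.0 -0.1 0.2 q [-0.64  0.22  0.85  2.08 -0.21  0.92  0.04]
```

View pics/w6.png

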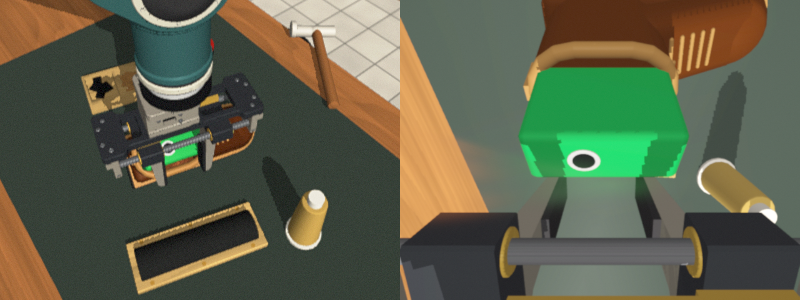

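Both fingers are now under the last's top edge (tips near (550,200) and (650,200)). I'll lower along the arc and check the force.

```bash
python3 -m jog '[[[-0.56,0,0.31,0,0.45],[-0.56,0,0.31,0,0.45],[-0.56,0,0.31,0,0.45],[-0.56,0,0.31,0,0.45],[-0.56,0,0.31,0,0.45]]]' >/dev/null; python3 st.py
python3 -m jog '[[[-0.48,0,0.35,0,0.45],[-0.48,0,0.35,0,0.45],[-0.48,0,0.35,0,0.45],[-0.48,0,0.35,0,0.45]]]' >/dev/null; python3 st.py
python3 -m jog '[[[-0.44,0,0.4,0,0.45],[-0.44,0,0.4,0,0.45],[-0.44,0,0.4,0,0.45],[-0.44,0,0.4,0,0.45]]]' >/dev/null; python3 st.py
python3 - <<'E'
from h import *
t=vision.snapshot("wrist"); s=vision.snapshot("side"); cv2.imwrite("pics/w7.png",np.hstack([s["color"][150:450,100:500,::-1],cv2.resize(t["color"],(400,300))[...,::-1]]))
E
```

```text
t 12.30 bx -51.2 X 141.5 z 195.8 | yaw of tool y rel boot -0.003 | gap 50.5 grip 0.2 F bx,D,z 0.3 1.3 -0.1 q [-0.58  0.25  0.85  2.11 -0.24  0.88  0.13]
t 12.80 bx -51.2 X 160.4 z 181.8 | yaw of tool y rel boot -0.003 | gap 50.5 grip 0.3 F bx,D,z -0.5 0.6 -0.0 q [-0.52  0.27  0.84  2.12 -0.27  0.85  0.2 ]
t 13.30 bx -51.2 X 178.0 z 165.8 | yaw of tool y rel boot -0.003 | gap 50.7 grip 0.5 F bx,D,z -0.6 0.8 -0.6 q [-0.47  0.31  0.83  2.13 -0.31  0.82  0.27]
```

View pics/w7.png

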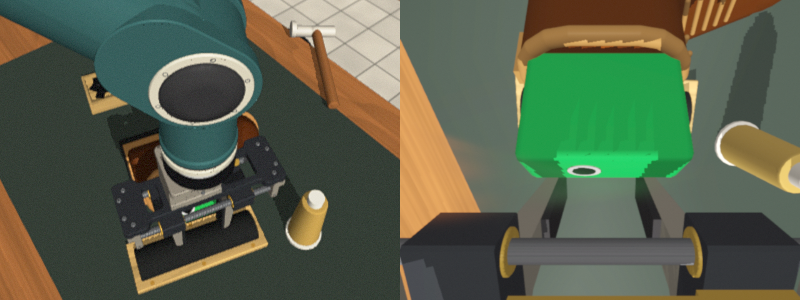

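The edge stays against both fingers (wrist view, edge at row 178) with about 1 N on them. I'll keep lowering.

```bash
python3 -m jog '[[[-0.4,0,0.43,0,0.45],[-0.4,0,0.43,0,0.45],[-0.4,0,0.43,0,0.45],[-0.4,0,0.43,0,0.45]]]' >/dev/null; python3 st.py
python3 -m jog '[[[-0.35,0,0.46,0,0.45],[-0.35,0,0.46,0,0.45],[-0.35,0,0.46,0,0.45],[-0.35,0,0.46,0,0.45]]]' >/dev/null; python3 st.py
python3 -m jog '[[[-0.3,0,0.49,0,0.45],[-0.3,0,0.49,0,0.45],[-0.3,0,0.49,0,0.45],[-0.3,0,0.49,0,0.45]]]' >/dev/null; python3 st.py
python3 - <<'E'
from h import *
t=vision.snapshot("wrist"); s=vision.snapshot("top"); cv2.imwrite("pics/w8.png",np.hstack([cv2.resize(s["color"][180:405,160:460,::-1],(400,300)),cv2.resize(t["color"],(400,300))[...,::-1]]))
E
```

```text
t 13.90 bx -51.3 X 194.0 z 148.5 | yaw of tool y rel boot -0.003 | gap 50.7 grip 0.6 F bx,D,z 1.4 1.6 -1.3 q [-0.41  0.34  0.81  2.14 -0.35  0.79  0.34]
t 14.40 bx -51.3 X 208.1 z 130.2 | yaw of tool y rel boot -0.003 | gap 50.5 grip 0.7 F bx,D,z -0.6 1.8 -1.3 q [-0.35  0.38  0.78  2.15 -0.39  0.75  0.41]
t 14.90 bx -51.4 X 220.0 z 110.6 | yaw of tool y rel boot -0.003 | gap 50.6 grip 0.9 F bx,D,z 0.3 1.9 -1.5 q [-0.3   0.42  0.75  2.16 -0.44  0.71  0.47]
```

View pics/w8.png

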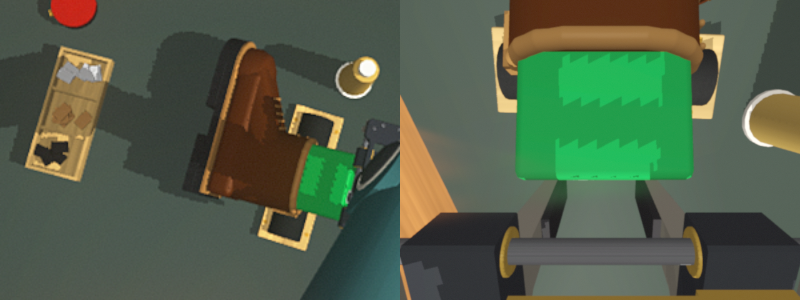

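The boot is nearly down across the rest (left image, leg over the bolster at (300,165)) and its sole edge hasn't slid. Finishing the lowering.

```bash
python3 -m jog '[[[-0.25,0,0.52,0,0.45],[-0.25,0,0.52,0,0.45],[-0.25,0,0.52,0,0.45],[-0.25,0,0.52,0,0.45]]]' >/dev/null; python3 st.py
python3 -m jog '[[[-0.2,0,0.53,0,0.45],[-0.2,0,0.53,0,0.45],[-0.2,0,0.53,0,0.45],[-0.2,0,0.53,0,0.45]]]' >/dev/null; python3 st.py
python3 -m jog '[[[-0.12,0,0.3,0,0.45],[-0.12,0,0.3,0,0.45],[-0.1,0,0.2,0,0.45],[0,0,0,0,0.45]]]' >/dev/null; python3 st.py
```

```text
t 15.50 bx -51.4 X 229.9 z 89.7 | yaw of tool y rel boot -0.003 | gap 50.6 grip 1.0 F bx,D,z 0.0 2.2 -0.8 q [-0.24  0.46  0.72  2.17 -0.48  0.68  0.53]
t 16.00 bx -51.2 X 237.3 z 68.6 | yaw of tool y rel boot -0.003 | gap 50.5 grip 0.0 F bx,D,z 0.7 -0.7 0.7 q [-0.19  0.5   0.67  2.17 -0.53  0.64  0.58]
t 16.50 bx -51.5 X 241.2 z 60.8 | yaw of tool y rel boot -0.003 | gap 50.6 grip 0.0 F bx,D,z -0.0 -0.2 -0.3 q [-0.17  0.51  0.66  2.17 -0.54  0.62  0.6 ]
```

The load has left the fingers, so the leg is on the rest. Backing off outward and up.

```bash
python3 -m jog '[[[-0.5,0,0,0,0.45],[-1.5,0,0,0,0.45],[-2.5,0,0,0,0.45],[-2,0,-2,0,0.45],[0,0,-5,0,0.45]]]' >/dev/null
python3 -m jog '[[[0,0,-5,0,0.45],[0,0,-5,0,0.45],[0,0,-5,0,0.45],[-3,0,0,0,0.45],[0,0,0,0,0.45]]]' >/dev/null; python3 st.py
python3 - <<'E'
from h import *
t=vision.snapshot("side"); s=vision.snapshot("top"); cv2.imwrite("pics/w9.png",np.hstack([cv2.resize(s["color"][150:375,160:460,::-1],(400,300)),t["color"][150:450,100:500,::-1]]))
E
```

```text
t 17.75 bx -52.2 X 338.8 z 281.7 | yaw of tool y rel boot -0.007 | gap 51.0 grip 0.0 F bx,D,z 0.1 -0.0 -0.5 q [-0.26  0.19  0.94  1.95 -0.17  1.08  0.48]
```

View pics/w9.png

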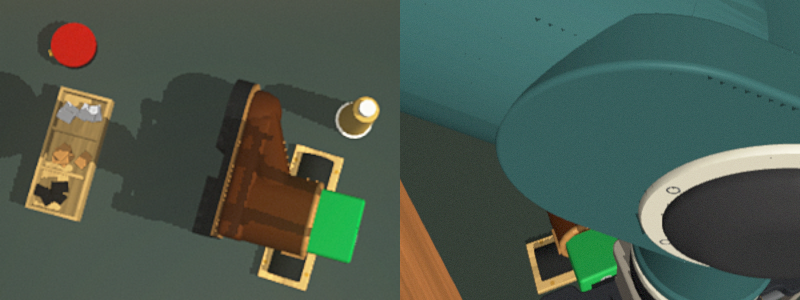

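The boot lies on its side with its leg across the bolster (270–320, 215). The tray, tin and cone haven't moved, and the robot is clear.

```bash
python3 -c "
from workcell import robot
print(robot.hand_in())"
```

```text
the job is handed in; nothing more can be done
None
```

The boot was tipped sideways and let down gently on the fingertips; its leg now lies on the padded rest, the tray, thread cone and polish tin were not moved, and the job was handed in at about 18 s.

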